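Release the glued form from the ratchet clamp

TASK

The glue has set on the wooden form held in the ratchet clamp. Lift the clamp's pawl so that the clamp bar springs fully back, then take the form out and set it down gently, flat and the same way up, in the shallow wooden tray. Leave the clamp open.

Things in the scene. Friction and masses are not known exactly. Their poses are not given: they have to be found in the camera images.
- clamp_bar (a joint): Steel jaw and toothed bar of the clamp, in m: 0 clamped (start), 0.048 fully back. The jaw, 60 mm wide, top 65 mm above the bench, has a lip 12 mm over the form's +y end; a plain stop as high holds the other end. With the pawl up, a 6 to 8 N spring slides it 48 mm to the form's +y in 0.5 s and keeps it there; a pawl dropped early catches the next tooth (12 mm). Base plate 90 x 330 mm, fixed.
- pawl_rod (a point): Centre of the pawl's steel lifting rod: 12 mm thick, 40 mm long, along the form's x; 80 mm above the bench, 149 mm to +y of the clamped form's centre, on the free end of a 14 mm wide arm hinged 75 mm further +y. 20 mm is free below its ends: pinch them from above. Raise it 25 mm (12 at least, about 3 N) and hold till the bar is back; it falls when let go, which is fine.
- form_block: Two-layer wooden block, light over darker wood, 44 (x) x 100 (y) x 36 mm high, rounded corners, about 0.12 kg. Origin: centre of its underside. Starts in the clamp, underside 15 mm above the bench on the 90 mm wide base plate, its y along the sliding direction, both long sides free to grip. A loose twin and a smaller one lie elsewhere on the bench: not wanted.
- tray: Shallow open plywood tray, 220 (x) x 170 (y) x 35 mm high, walls and floor 6 mm thick, fixed. Origin: centre of its underside, on the bench. Not the deep grey plastic bin at the far side.

How it is judged:
By the outcome, as a careful person would: the job done as asked, in the order asked, and still so for the second after the job is handed in, with the robot touching nothing.
It also fails if it takes over 48 s, if anything falls off the work surface, if the arm or the gripper's body presses on something with over 40 N, if the wrist force passes 120 N, or if a joint passes its speed limit or range.

ROBOT

A 6-joint arm with a two-finger parallel gripper is mounted at the origin on the work surface. World frame = base frame: x ahead of the robot, y to its left, z up, the work surface at z = 0. Lengths are in m, angles in rad, forces in N, time in s.
With the tool pointing down it reaches from about 0.3 to 0.875 m from the base axis. Payload 6.4 kg.
Tool frame: the origin (TCP) lies on the mounting face of the last link; the fingertips stand 173 mm ahead of it and the grasp point (between the pads) lies 155 mm ahead of it; y points along the fingers, x is the direction in which the jaws open and shut, and the axes are right-handed (so a half turn about y gives the same grasp; the last joint's range is limited). The gripper opens to 85 mm and grips with 20 to 120 N. Pads are 22 mm wide; open, the fingers measure 114 mm over their backs; the gripper's body (76 mm by 85 mm) begins 54 mm behind the grasp point. The pads swing forward as they close: fully open they stand 13 mm farther back than shut.
Start: joints at [0.968, 0.181, 1.607, -0, 1.354, -0.206], TCP at [0.222, 0.53, 0.405] pointing down, gripper open.
Joint ranges: [-2.99, 2.99], [-0.89, 2.07], [0.3, 2.58], [-1.14, 4.28], [0, 2.63], [-3.12, 3.12]. Speed limits (rad/s): [2.57, 2.57, 3.01, 3.14, 3.14, 3.14].

INTERFACE

Orientations are given as a unit quaternion [w, x, y, z].
In Python, from bench import * gives the robot as it stands.
- The arm moves only by the tool move_arm, never from a script. Its argument "moves" is a list of rows, each a list of 3 entries, a list of its own where there are three numbers: the opening, from 0 (shut) to 1 (fully open), then the shift along the tool's x, y, z in m, then the turn, a rotation vector about the tool's x, y, z in rad. In form: [[gripper, [x, y, z], [ax, ay, az]], ...]. A call has 1 to 8 rows; each row shifts and turns the commanded pose from where the row before left it, along the tool's axes as they then stand; what a row does not reach is not made up. A row lasts 1/12 s, in which the tool goes at most 41.7 mm and 7.16 degrees, less where a joint would pass 70% of its speed; a pose out of reach is approached as far as the arm can. A call is refused whole if a number of a shift passes 0.0417 or a number of a turn 0.125, either way. A call with a gripper value outside its range is refused whole. The fingers move at their own pace and stop on an object; the grip force is fixed at half the most. Time passes only in rows, so rows that do not move let the fingers close. It gives the time, the measured TCP pose, the force and the opening at its end, in the units of the state.
- get_obs(): the state, without advancing time (a new reading comes with each control period).
- camera(name): name is "side" or "top" or "wrist"; returns a dict with "pixels" (400x640x3 uint8, red, green, blue), "z_map" (400x640 float32, m along the optical axis (not along the pixel's ray), 0 where there is no reading), "fov_y" (degrees; the focal length in pixels is half the picture's height over the tangent of half this angle, whatever the lens; pixels are square), "cx", "cy" (the principal point, pixels), "cam_to_world" (4x4, takes a point from camera to world coordinates). Camera axes: x right, y down, z forward; pixel columns grow to the right and rows downward; lengths in m; the calibration is good to about 2 mm. A picture is of the moment at which its call begins.
- hand_in(): hands the job in, once; it reports no verdict.
The state is a dict: "time_s": time; "q": joint angles; "dq": joint speeds; "joint_efforts": joint torques, N m; "eef_pos": TCP position; "eef_rot": TCP orientation; "wrist_force": force on the tool from outside, world axes, zero at the start; "torque": the same for the moment, N m; "opening": opening from 0.0 (shut) to 1.0 (fully open).
Only numpy, scipy, OpenCV 4.12 (cv2) and the standard library are available. Lean on these libraries where they do the work, as an engineer would, in place of code of your own. Each camera call takes 0.05 s, during which the arm holds its last target. There are 200 camera calls.

## Working session

There is one attempt and no reset: what is moved stays moved. The work goes in short steps, Python scripts to look and compute and a tool call to move; the robot and the scene stay as the last step left them, time stands still between calls to the robot, and variables do not carry over. Pictures are saved under pics/ and viewed, about 8 in all and at most 12, crops included, and the job is handed in when it is done.

Besides the shell and the picture viewer there is one more tool, called after "Emit:" as name(argument=value, ...) on one line, values as JSON. move_arm: Moves the arm, as the interface text tells. Its arguments: {"type":"object","properties":{"moves":{"type":"array","items":{"type":"array"}}},"required":["moves"]}

```bash
mkdir -p pics
cat > h.py <<'E'
from bench import *
import numpy as np, cv2
from scipy.spatial.transform import Rotation as R
def snap(n,f):
    c=camera(n); cv2.imwrite(f'pics/{f}.png',c['pixels'][:,:,::-1]); np.savez(f'{f}.npz',**c); return c
def world(c):
    z=c['z_map']; f=200/np.tan(np.radians(float(c['fov_y']))/2)
    v,u=np.mgrid[:400,:640]
    p=np.stack([(u-c['cx'])/f*z,(v-c['cy'])/f*z,z,np.ones_like(z)],-1)
    w=p@np.array(c['cam_to_world']).T; w=w[...,:3]; w[z<=0]=np.nan; return w
E
python3 - <<'E'
from h import *
print(get_obs())
for n in('top','side'):
    c=snap(n,n+'1'); print(n,c['fov_y'],np.round(c['cam_to_world'],3))
a=cv2.imread('pics/top1.png');b=cv2.imread('pics/side1.png')
E
```

```text
{'time_s': 0.0, 'q': array([ 9.67713785e-01,  1.81548603e-01,  1.60799920e+00, -1.29676145e-05,
        1.35381570e+00, -2.06307826e-01]), 'dq': array([-9.67093452e-04,  1.52855792e-03, -9.83045343e-04, -8.72009976e-05,
       -3.76075381e-04, -9.91510622e-04]), 'joint_efforts': array([ 4.39377236e-04, -4.44876838e+01, -3.51335692e+01, -2.31275044e-04,
        9.15411481e-03,  4.04657658e-05]), 'eef_pos': array([0.22204909, 0.5301205 , 0.4037839 ]), 'eef_rot': array([-0.58849956,  0.58897315,  0.39106963, -0.39222883]), 'wrist_force': array([-0.17958531,  0.41075147, -1.11002256]), 'torque': array([ 0.03943632,  0.02760208, -0.00735973]), 'opening': 0.9977153972638864}
top 54.39622700929981 [[ 0.003 -0.989  0.145  0.455]
 [-0.999  0.002  0.034 -0.03 ]
 [-0.033 -0.145 -0.989  0.841]
 [ 0.     0.     0.     1.   ]]
side 54.9559597347545 [[-0.975 -0.166  0.148  0.409]
 [-0.222  0.747 -0.626  0.556]
 [-0.007 -0.644 -0.765  0.757]
 [ 0.     0.     0.     1.   ]]
```

View pics/top1.png

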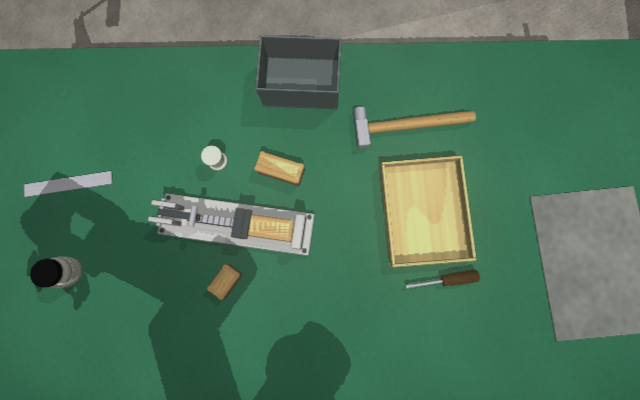

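View pics/side1.png

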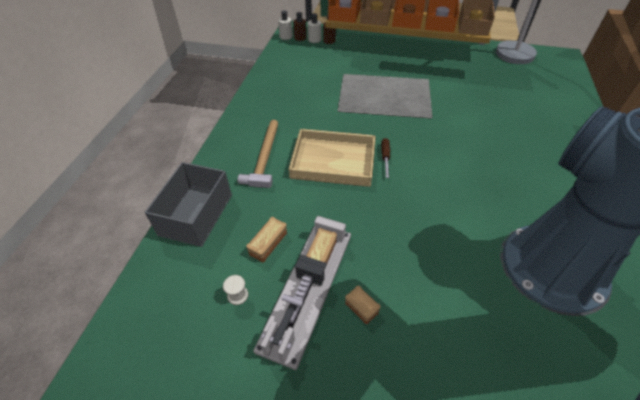

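The top view shows the clamp at (160–313, 195–255), with the form at (270,228), the jaw at (241,223) and the rod near (194,215). The tray is at (428,210). The side view agrees: form at (322,245), tray at (333,157), loose twin at (267,238).

Run:
```python
from h import *
def rect(P):
    (c,s,a)=cv2.minAreaRect(P[:,:2].astype(np.float32)); return np.round(c,4),np.round(s,4),round(a,2)
def edge(w,n):
    return
W={}
for n in('top','side'):
    c=dict(np.load(n+'1.npz')); w=world(c); W[n]=w
    x,y,z=w[...,0],w[...,1],w[...,2]
    px=c['pixels'].astype(int); 
    print(n,'bench z',np.nanmedian(z[(abs(x-.5)<.3)&(abs(y)<.3)]))
    ref=W['top'][228,272]; T=W['top'][210,428]
    near=np.hypot(x-ref[0],y-ref[1])<.30
    wood=(px[...,0]-px[...,2]>50)
    f=wood&(abs(z-.051)<.006)&(np.hypot(x-ref[0],y-ref[1])<.055)
    P=w[f]; print(' form',len(P),P.mean(0).round(4),rect(P))
    t=(np.hypot(x-T[0],y-T[1])<.17)&(abs(z-.035)<.005)&wood
    print(' tray rim',t.sum(),rect(w[t]), np.median(w[t][:,2]).round(4))
    t=(np.hypot(x-T[0],y-T[1])<.06); print(' floor',np.median(w[t][:,2]).round(4))
    h=near&(z>.06)&(z<.12)&(y>-0.1)
    # high items of clamp
    print(' ref',ref)
    for lo,hi in((.058,.07),(.074,.095)):
        m=(near&(z>lo)&(z<hi)).astype(np.uint8)
        k,l,s,ct=cv2.connectedComponentsWithStats(m)
        for i in range(1,k):
            if s[i,4]>15: Q=w[l==i]; print('  ',lo,s[i],Q.mean(0).round(4),rect(Q))
a=cv2.imread('pics/top1.png')[185:265,140:325]; b=cv2.imread('pics/side1.png')[205:370,245:365]
a=cv2.resize(a,None,fx=4,fy=4,interpolation=2); cv2.imwrite('pics/ctop.png',a)
```

```text
top bench z 0.00056832078845237
 form 897 [0.5157 0.093  0.0507] (array([0.5159, 0.0934]), array([0.0891, 0.0426]), 81.84)
 tray rim 987 (array([ 0.5543, -0.229 ]), array([0.2188, 0.1686]), 4.61) 0.0343
 floor 0.0057
 ref [0.51524346 0.09124832 0.04800594]
   0.058 [258  93  76   6 171] [0.793  0.0451 0.0641] (array([0.7933, 0.0444]), array([0.1578, 0.0033]), 86.81)
   0.058 [148 198  43  28 516] [0.546  0.3031 0.0654] (array([0.5418, 0.301 ]), array([0.0851, 0.0536]), 69.29)
   0.058 [231 208  21  31 492] [0.5242 0.1507 0.0648] (array([0.525 , 0.1515]), array([0.0335, 0.0603]), 81.43)
   0.058 [196 214   5   7  25] [0.5367 0.2398 0.0636] (array([0.5367, 0.2402]), array([0.0053, 0.0128]), 82.95)
   0.058 [291 214  15  35 350] [0.5082 0.0363 0.0646] (array([0.5086, 0.0365]), array([0.0199, 0.0696]), 81.8)
   0.074 [256  82  77  14 377] [0.7944 0.0512 0.0847] (array([0.7974, 0.0458]), array([0.1568, 0.0167]), 84.42)
   0.074 [189 205   9  21 127] [0.5377 0.243  0.0844] (array([0.5379, 0.2437]), array([0.0126, 0.0401]), 84.74)
side bench z 0.0003442725660307566
 form 576 [0.5163 0.0917 
[... 169 characters left out ...]
524346 0.09124832 0.04800594]
   0.058 [189 181  37  52 169] [0.7959 0.0595 0.064 ] (array([0.7941, 0.0491]), array([0.1578, 0.0152]), 81.62)
   0.058 [315 216  31  16 252] [0.5091 0.0411 0.0641] (array([0.5094, 0.0392]), array([0.0211, 0.0687]), 80.88)
   0.058 [295 254  32  23 437] [0.5257 0.1559 0.0645] (array([0.5259, 0.1542]), array([0.0336, 0.0597]), 82.69)
   0.058 [261 304  36  51 754] [0.5467 0.3051 0.0649] (array([0.5518, 0.2967]), array([0.0551, 0.0952]), 5.78)
   0.074 [186 175  39  53 316] [0.796  0.0595 0.0839] (array([0.7979, 0.0487]), array([0.158 , 0.0148]), 84.34)
   0.074 [282 294  21  13 140] [0.5385 0.2481 0.0838] (array([0.5391, 0.2468]), array([0.0123, 0.0395]), 83.21)
```

View pics/ctop.png

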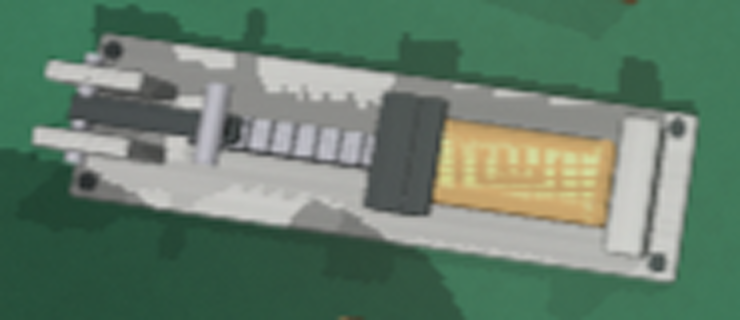

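The crop shows the rod at crop (213,122), the pawl arm and hinge forks to its left, and the jaw overlapping the form's left end. Next: the arm profile and a motion calculator.

```bash
cat >> h.py <<'E'
TH=np.radians(-8.1)   # form yaw; form x=(cos,sin)
def go(x,y,z,yaw=TH):
    o=get_obs(); q=o['eef_rot']; r=R.from_quat([q[1],q[2],q[3],q[0]])
    best=None
    for k in(0,np.pi):
        X=np.array([np.cos(yaw+k),np.sin(yaw+k),0]);Z=np.array([0,0,-1.]);t=R.from_matrix(np.stack([X,np.cross(Z,X),Z],1))
        v=(r.inv()*t).as_rotvec()
        if best is None or np.linalg.norm(v)<np.linalg.norm(best[0]): best=(v,t)
    v,t=best; d=np.array([x,y,z])-o['eef_pos']
    print('t',round(o['time_s'],2),'pos',o['eef_pos'].round(4),'q',o['q'].round(2),'F',o['wrist_force'].round(1),'op',round(o['opening'],3))
    print('turn',v.round(4),'shift after turn',t.inv().apply(d).round(4),'shift w/o turn',r.inv().apply(d).round(4))
E
python3 - <<'E'
from h import *
go(.5385,.2455,.30)
ey=np.array([.141,.99]);ex=np.array([.99,-.141])
for n in('top','side'):
    w=world(dict(np.load(n+'1.npz'))); d=w[...,:2]-[.5385,.2455]; u=d@ex; v=d@ey; z=w[...,2]
    print(n,[(round(a,3),[round(float(np.nanmax(z[(abs(v-a)<.005)&(abs(u-b)<.006)],initial=0)),3) for b in(-.03,-.017,0,.017,.03)]) for a in np.arange(-.03,.1,.01)])
E
```

```text
t 0.1 pos [0.2221 0.5301 0.4039] q [ 0.97  0.18  1.61  0.    1.35 -0.21] F [-0.6  0.4  0.1] op 1.001
turn [-1.3186  1.0201  1.0177] shift after turn [0.3534 0.2372 0.1039] shift w/o turn [-0.1401  0.104  -0.4019]
top [(np.float64(-0.03), [0.017, 0.017, 0.054, 0.018, 0.019]), (np.float64(-0.02), [0.017, 0.018, 0.056, 0.018, 0.018]), (np.float64(-0.01), [0.018, 0.085, 0.086, 0.085, 0.018]), (np.float64(0.0), [0.018, 0.088, 0.088, 0.087, 0.017]), (np.float64(0.01), [0.018, 0.018, 0.066, 0.081, 0.019]), (np.float64(0.02), [0.02, 0.018, 0.066, 0.016, 0.019]), (np.float64(0.03), [0.018, 0.018, 0.068, 0.018, 0.018]), (np.float64(0.04), [0.018, 0.068, 0.066, 0.069, 0.017]), (np.float64(0.05), [0.018, 0.071, 0.066, 0.07, 0.018]), (np.float64(0.06), [0.018, 0.071, 0.066, 0.07, 0.018]), (np.float64(0.07), [0.066, 0.07, 0.067, 0.071, 0.065]), (np.float64(0.08), [0.064, 0.07, 0.066, 0.071, 0.062]), (np.float64(0.09), [0.018, 0.07, 0.0, 0.07, 0.019])]
side [(np.float64(-0.03), [0.019, 0.017, 0.052, 0.016, 0.017]), (np.float64(-0.02), [0.017, 0.018, 0.053, 0.016, 0.017]), (np.float64(-0.01), [0.017, 0.08, 0.016, 0.017, 0.019]), (np.float64(0.0), [0.017, 0.087, 0.088, 0.088, 0.017]), (np.float64(0.01), [0.017, 0.086, 0.087, 0.083, 0.018]), (np.float64(0.02), [0.017, 0.016, 0.067, 0.018, 0.018]), (np.float64(0.03), [0.018, 0.018, 0.066, 0.018, 0.018]), (np.float64(0.04), [0.018, 0.018, 0.067, 0.016, 0.0]), (np.float64(0.05), [0.018, 0.069, 0.066, 0.07, 0.0]), (np.float64(0.06), [0.018, 0.069, 0.067, 0.07, 0.0]), (np.float64(0.07), [0.064, 0.07, 0.066, 0.07, 0.063]), (np.float64(0.08), [0.063, 0.071, 0.066, 0.07, 0.064]), (np.float64(0.09), [0.02, 0.069, 0.017, 0.069, 0.019])]
```

The tool's y axis is the approach direction, so I'll fix the helper for that. The hinge sits about 20 mm below the rod, so the lift has to follow an arc.

```bash
sed -i "s/Z=np.array(\[0,0,-1.\]);t=R.from_matrix(np.stack(\[X,np.cross(Z,X),Z\],1))/Y=np.array([0,0,-1.]);t=R.from_matrix(np.stack([X,Y,np.cross(X,Y)],1))/" h.py
python3 - <<'E'
from h import *
go(.5385,.2455,.30)
E
```

```text
t 0.1 pos [0.2221 0.5301 0.4039] q [ 0.97  0.18  1.61  0.    1.35 -0.21] F [-0.6  0.4  0.1] op 1.001
turn [ 7.0000e-04  1.3154e+00 -1.5000e-03] shift after turn [ 0.3534  0.1039 -0.2372] shift w/o turn [-0.1401  0.104  -0.4019]
```

Emit:
move_arm(moves=[[1, [0, 0, 0], [0, 0.12, 0]], [1, [0, 0, 0], [0, 0.12, 0]], [1, [0, 0, 0], [0, 0.12, 0]], [1, [0, 0, 0], [0, 0.12, 0]], [1, [0, 0, 0], [0, 0.12, 0]], [1, [0, 0, 0], [0, 0.12, 0]], [1, [0, 0, 0], [0, 0.12, 0]], [1, [0, 0, 0], [0, 0.12, 0]]])

```text
time_s: 0.77
eef_pos: [0.2221, 0.5302, 0.4041]
eef_rot: [-0.703, 0.704, 0.073, -0.074]
wrist_force: [-0.3, -0.1, -0.1]
opening: 1.0
```

Emit:
move_arm(moves=[[1, [0, 0, 0], [0, 0.12, 0]], [1, [0, 0, 0], [0, 0.12, 0]], [1, [0, 0, 0], [0, 0.115, 0]], [1, [0.035, 0, -0.0235], [0, 0, 0]], [1, [0.035, 0, -0.0235], [0, 0, 0]], [1, [0.035, 0, -0.0235], [0, 0, 0]], [1, [0.035, 0, -0.0235], [0, 0, 0]], [1, [0.035, 0, -0.0235], [0, 0, 0]]])

```text
time_s: 1.43
eef_pos: [0.378, 0.3896, 0.4044]
eef_rot: [-0.705, 0.705, -0.05, 0.049]
wrist_force: [0.8, 1.5, -0.0]
opening: 0.999
```

Emit:
move_arm(moves=[[1, [0.035, 0, -0.0235], [0, 0, 0]], [1, [0.035, 0, -0.0235], [0, 0, 0]], [1, [0.035, 0, -0.0235], [0, 0, 0]], [1, [0.035, 0.02, -0.0235], [0, 0, 0]], [1, [0.035, 0.02, -0.0235], [0, 0, 0]], [1, [0, 0.03, 0], [0, 0, 0]], [1, [0, 0.03, 0], [0, 0, 0]], [1, [0, 0, 0], [0, 0, 0]]])

```text
time_s: 2.1
eef_pos: [0.524, 0.2555, 0.302]
eef_rot: [-0.704, 0.707, -0.055, 0.046]
wrist_force: [-1.8, -0.9, -2.1]
opening: 0.997
```

Run:
```python
from h import *
go(.5385,.2455,.237)
c=snap('wrist','w1'); w=world(c); z=w[...,2]
for lo,hi in((.078,.1),(.058,.068)):
    k,l,s,ct=cv2.connectedComponentsWithStats(((z>lo)&(z<hi)).astype(np.uint8))
    for i in range(1,k):
        if s[i,4]>150:
            Q=w[l==i]; print(lo,s[i],Q.mean(0).round(4),cv2.minAreaRect(Q[:,:2].astype(np.float32)))
```

```text
t 2.1 pos [0.524  0.2555 0.302 ] q [0.25 0.31 1.67 0.   1.17 0.39] F [-1.8 -0.9 -2.1] op 0.997
turn [ 0.0046 -0.0016 -0.0111] shift after turn [ 0.0157  0.065  -0.0078] shift w/o turn [ 0.0165  0.0649 -0.0075]
0.078 [ 312  227   70   20 1384] [0.5389 0.2482 0.0839] ((0.5389143228530884, 0.24715730547904968), (0.011113383807241917, 0.04012591019272804), 81.83700561523438)
0.058 [ 298   67   98  160 6257] [0.5468 0.3036 0.0646] ((0.5452277064323425, 0.2930290102958679), (0.09570898860692978, 0.0560920350253582), 81.96099853515625)
0.058 [ 299  322   85   45 3537] [0.5261 0.1564 0.0641] ((0.5257226228713989, 0.1539105623960495), (0.03429901599884033, 0.06012892350554466), 81.95072937011719)
```

View pics/w1.png

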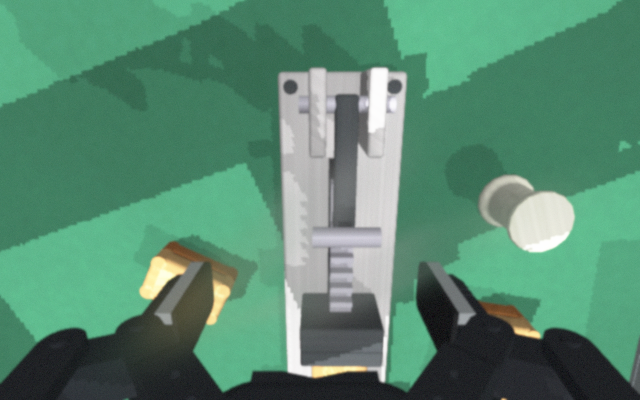

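The wrist view shows the rod at (346,237), the hinge fork at (345,105) and the jaw at (342,330). The fingers straddle the clamp and nothing is in their way. I'll descend to pre-pinch.

Emit:
move_arm(moves=[[1, [0.008, 0, -0.003], [0, 0, 0]], [1, [0.008, 0.01, -0.003], [0, 0, 0]], [1, [0, 0.03, 0], [0, 0, 0]], [0.8, [0, 0, 0], [0, 0, 0]], [0.7, [0, 0, 0], [0, 0, 0]]])

```text
time_s: 2.57
eef_pos: [0.541, 0.2489, 0.2688]
eef_rot: [-0.705, 0.706, -0.05, 0.049]
wrist_force: [0.4, 0.8, 0.3]
opening: 0.746
```

Run:
```python
from h import *
go(.539,.2465,.231)
```

```text
t 2.57 pos [0.541  0.2489 0.2688] q [ 0.23  0.38  1.66 -0.    1.11  0.37] F [0.4 0.8 0.3] op 0.746
turn [ 0.0007  0.0007 -0.0017] shift after turn [-0.0017  0.0378 -0.0027] shift w/o turn [-0.0016  0.0378 -0.0026]
```

Emit:
move_arm(moves=[[0.7, [-0.0015, 0.019, -0.0025], [0, 0, 0]], [0.7, [0, 0.019, 0], [0, 0, 0]], [0.7, [0, 0, 0], [0, 0, 0]], [0.3, [0, 0, 0], [0, 0, 0]], [0.3, [0, 0, 0], [0, 0, 0]], [0.3, [0, 0, 0], [0, 0, 0]], [0.3, [0, 0, 0], [0, 0, 0]], [0.3, [0, 0, 0], [0, 0, 0]]])

```text
time_s: 3.23
eef_pos: [0.5393, 0.2469, 0.2327]
eef_rot: [0.705, -0.705, 0.05, -0.05]
wrist_force: [-5.1, -0.9, 5.9]
opening: 0.451
```

Run:
```python
from h import *
go(.539,.2465,.231)
snap('side','s2'); snap('wrist','w2')
a=cv2.imread('pics/s2.png')[200:380,200:400]; b=cv2.imread('pics/w2.png')
a=cv2.resize(a,(400,360)); b=cv2.resize(b[:360],(400,225)); 
o=np.zeros((360,800,3),np.uint8); o[:,:400]=a; o[:225,400:]=b; cv2.imwrite('pics/m2.png',o)
```

```text
t 3.23 pos [0.5393 0.2469 0.2327] q [0.23 0.43 1.68 0.   1.04 0.37] F [-5.1 -0.9  5.9] op 0.451
turn [-0.0002  0.0006  0.0004] shift after turn [-0.0003  0.0017 -0.0005] shift w/o turn [-0.0003  0.0017 -0.0005]
```

View pics/m2.png

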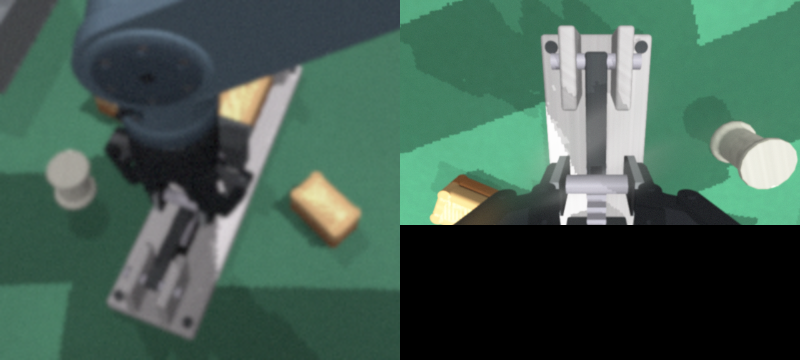

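The pads hold both rod ends at (570,183) and (628,183), with an opening of 38 mm, which matches the 40 mm rod. Now I'll lift along the arc and hold.

Emit:
move_arm(moves=[[0.3, [0, -0.003, 0.001], [0, 0, 0]], [0.3, [0, -0.003, 0.001], [0, 0, 0]], [0.3, [0, -0.003, 0.001], [0, 0, 0]], [0.3, [0, -0.003, 0.001], [0, 0, 0]], [0.3, [0, -0.003, 0.0015], [0, 0, 0]], [0.3, [0, -0.003, 0.0015], [0, 0, 0]], [0.3, [0, -0.003, 0.0015], [0, 0, 0]], [0.3, [0, -0.003, 0.0015], [0, 0, 0]]])

```text
time_s: 4.0
eef_pos: [0.5405, 0.2571, 0.2551]
eef_rot: [0.706, -0.705, 0.05, -0.05]
wrist_force: [-1.0, 3.2, -8.4]
opening: 0.447
```

Emit:
move_arm(moves=[[0.3, [0, 0, 0], [0, 0, 0]], [0.3, [0, 0, 0], [0, 0, 0]], [0.3, [0, 0, 0], [0, 0, 0]], [0.3, [0, 0, 0], [0, 0, 0]], [0.3, [0, 0, 0], [0, 0, 0]], [0.3, [0, 0, 0], [0, 0, 0]], [0.3, [0, 0, 0], [0, 0, 0]], [0.3, [0, 0, 0], [0, 0, 0]]])

```text
time_s: 4.67
eef_pos: [0.5405, 0.2569, 0.2547]
eef_rot: [0.706, -0.705, 0.05, -0.05]
wrist_force: [-0.6, 5.5, -8.3]
opening: 0.447
```

Run:
```python
from h import *
go(.539,.2465,.231)
snap('top','t3'); snap('wrist','w3')
a=cv2.imread('pics/t3.png')[180:270,140:340]; b=cv2.imread('pics/w3.png')
a=cv2.resize(a,(800,360)); b=cv2.resize(b[:360],(400,225)); 
o=np.zeros((585,800,3),np.uint8); o[:360]=a; o[360:,:400]=b; cv2.imwrite('pics/m3.png',o)
```

```text
t 4.67 pos [0.5405 0.2569 0.2547] q [0.25 0.4  1.65 0.   1.08 0.39] F [-0.6  5.5 -8.3] op 0.447
turn [-0.0006  0.0003 -0.0004] shift after turn [-0.0001  0.0237 -0.0105] shift w/o turn [-0.      0.0237 -0.0105]
```

View pics/m3.png

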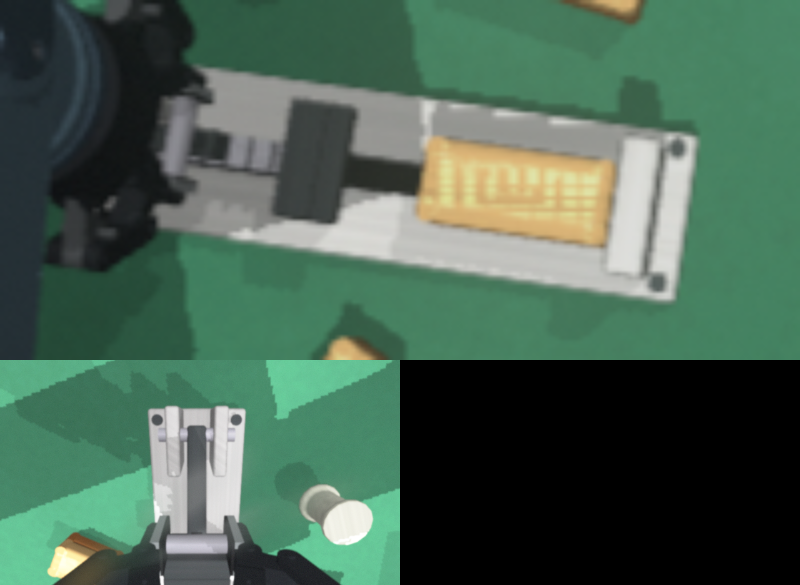

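The jaw at (317,160) is well clear of the form at (515,190). I'll measure how far it moved and locate the whole form.

Run:
```python
from h import *
c=dict(np.load('t3.npz')); w=world(c); x,y,z=np.moveaxis(w,-1,0); px=c['pixels'].astype(int)
ref=np.array([.5165,.098]); d=np.hypot(x-ref[0],y-ref[1]); wood=px[...,0]-px[...,2]>50
P=w[wood&(abs(z-.051)<.006)&(d<.07)]; print('form',cv2.minAreaRect(P[:,:2].astype(np.float32)),np.median(P[:,2]),P.mean(0))
m=((z>.058)&(z<.07)&(d<.15)).astype(np.uint8); k,l,s,_=cv2.connectedComponentsWithStats(m)
for i in range(1,k):
    if s[i,4]>100: Q=w[l==i]; print(s[i],cv2.minAreaRect(Q[:,:2].astype(np.float32)))
go(ref[0],ref[1],.3)
```

```text
form ((0.5168792009353638, 0.09816590696573257), (0.09884549677371979, 0.04283164069056511), 82.0745620727539) 0.05065953707001275 [0.51649451 0.09750208 0.05060218]
[208 204  22  32 495] ((0.5314234495162964, 0.19871507585048676), (0.03445039317011833, 0.06022043898701668), 81.67119598388672)
[291 214  15  35 350] ((0.5087236166000366, 0.0365896001458168), (0.02020180970430374, 0.06970836967229843), 81.98123931884766)
t 4.77 pos [0.5405 0.2568 0.2547] q [0.25 0.4  1.65 0.   1.08 0.39] F [-1.   4.3 -8.6] op 0.446
turn [-0.0006  0.0003 -0.0004] shift after turn [-0.0014 -0.0453 -0.1606] shift w/o turn [-0.0015 -0.0454 -0.1606]
```

The bar moved back about 47.6 mm, which is fully back. I'll release the rod, rise and move over the form.

Emit:
move_arm(moves=[[1, [0, 0, 0], [0, 0, 0]], [1, [0, 0, 0], [0, 0, 0]], [1, [0, 0, 0], [0, 0, 0]], [1, [0, 0, 0], [0, 0, 0]], [1, [0, -0.025, 0], [0, 0, 0]], [1, [0, -0.025, 0], [0, 0, 0]], [1, [0, 0, -0.03], [0, 0, 0]], [1, [0, 0, -0.03], [0, 0, 0]]])

```text
time_s: 5.43
eef_pos: [0.5332, 0.1975, 0.3078]
eef_rot: [0.706, -0.705, 0.047, -0.051]
wrist_force: [0.5, -0.9, -1.0]
opening: 1.0
```

Emit:
move_arm(moves=[[1, [0, 0, -0.035], [0, 0, 0]], [1, [0, 0, -0.035], [0, 0, 0]], [1, [-0.0015, 0, -0.03], [0, 0, 0]], [1, [0, 0.01, 0], [0, 0, 0]], [1, [0, 0, 0], [0, 0, 0]], [1, [0, 0, 0], [0, 0, 0]]])

```text
time_s: 5.93
eef_pos: [0.5167, 0.0983, 0.295]
eef_rot: [0.705, -0.705, 0.05, -0.05]
wrist_force: [0.1, 0.2, 0.2]
opening: 1.003
```

Run:
```python
from h import *
go(.5167,.0982,.195)
c=snap('wrist','w4'); w=world(c); x,y,z=np.moveaxis(w,-1,0); px=c['pixels'].astype(int)
wood=px[...,0]-px[...,2]>50
P=w[wood&(abs(z-.051)<.006)&(np.hypot(x-.5167,y-.098)<.07)]; print('form',cv2.minAreaRect(P[:,:2].astype(np.float32)),np.median(P[:,2]))
m=((z>.058)&(z<.07)).astype(np.uint8); k,l,s,_=cv2.connectedComponentsWithStats(m)
for i in range(1,k):
    if s[i,4]>100: Q=w[l==i]; print(s[i],cv2.minAreaRect(Q[:,:2].astype(np.float32)))
```

```text
t 5.93 pos [0.5167 0.0983 0.295 ] q [-0.04  0.2   1.82  0.    1.12  0.1 ] F [0.1 0.2 0.2] op 1.003
turn [-0.0002 -0.0006 -0.0003] shift after turn [ 0.      0.1    -0.0001] shift w/o turn [ 0.0001  0.1    -0.0001]
form ((0.5176783800125122, 0.09820957481861115), (0.10139312595129013, 0.043762944638729095), 82.10305786132812) 0.05027805433456109
[ 259    3  117   69 7745] ((0.53224116563797, 0.2004353255033493), (0.03315213695168495, 0.060177579522132874), 81.94401550292969)
[ 265  288  105   31 3080] ((0.5095144510269165, 0.039004575461149216), (0.02055513486266136, 0.07018814235925674), 82.01354217529297)
```

View pics/w4.png

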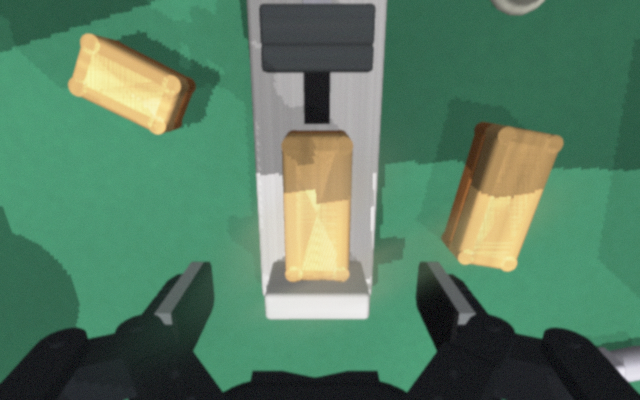

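The wrist view shows the form at (318,205), free between the jaw (bottom edge at row 72) and the stop (row 290). The twin's near edge at column 445 is about 80 mm from the form's axis, so it's clear of the fingers. Descending to grasp.

Emit:
move_arm(moves=[[1, [0.0005, 0.03, 0], [0, 0, 0]], [1, [0, 0.03, 0], [0, 0, 0]], [1, [0, 0.025, 0], [0, 0, 0]], [1, [0, 0.015, 0], [0, 0, 0]], [1, [0, 0, 0], [0, 0, 0]], [1, [0, 0, 0], [0, 0, 0]]])

```text
time_s: 6.48
eef_pos: [0.5171, 0.0993, 0.1947]
eef_rot: [-0.705, 0.705, -0.05, 0.049]
wrist_force: [0.2, 0.0, 1.5]
opening: 1.002
```

Emit:
move_arm(moves=[[0.3, [0, 0, 0], [0, 0, 0]], [0.3, [0, 0, 0], [0, 0, 0]], [0.3, [0, 0, 0], [0, 0, 0]], [0.3, [0, 0, 0], [0, 0, 0]], [0.3, [0, 0, 0], [0, 0, 0]], [0.3, [0, 0, 0], [0, 0, 0]], [0.3, [0, 0, 0], [0, 0, 0]]])

```text
time_s: 7.07
eef_pos: [0.518, 0.0984, 0.1965]
eef_rot: [0.705, -0.705, 0.049, -0.051]
wrist_force: [-1.0, 1.2, 6.5]
opening: 0.501
```

Emit:
move_arm(moves=[[0.3, [0, -0.01, 0], [0, 0, 0]], [0.3, [0, -0.01, 0], [0, 0, 0]], [0.3, [0, -0.02, 0], [0, 0, 0]], [0.3, [0, -0.03, 0], [0, 0, 0]], [0.3, [0, -0.03, 0], [0, 0, 0]], [0.3, [0, 0, 0], [0, 0, 0]], [0.3, [0, 0, 0], [0, 0, 0]]])

```text
time_s: 7.65
eef_pos: [0.518, 0.0983, 0.2979]
eef_rot: [0.705, -0.705, 0.048, -0.052]
wrist_force: [0.3, 0.5, -1.9]
opening: 0.505
```

Run:
```python
from h import *
go(.5545,-.229,.295,np.radians(4.6))
snap('side','s5'); snap('wrist','w5')
a=cv2.imread('pics/s5.png')[120:360,200:440]; b=cv2.imread('pics/w5.png')
o=np.zeros((400,800,3),np.uint8); o[:,:400]=cv2.resize(a,(400,400)); o[:250,400:]=cv2.resize(b,(400,250)); cv2.imwrite('pics/m5.png',o)
```

```text
t 7.65 pos [0.518  0.0983 0.2979] q [-0.04  0.2   1.82 -0.    1.12  0.1 ] F [ 0.3  0.5 -1.9] op 0.505
turn [ 1.000e-04 -2.213e-01  5.500e-03] shift after turn [ 0.0101  0.0029 -0.3292] shift w/o turn [ 0.0821  0.0031 -0.3189]
```

View pics/m5.png

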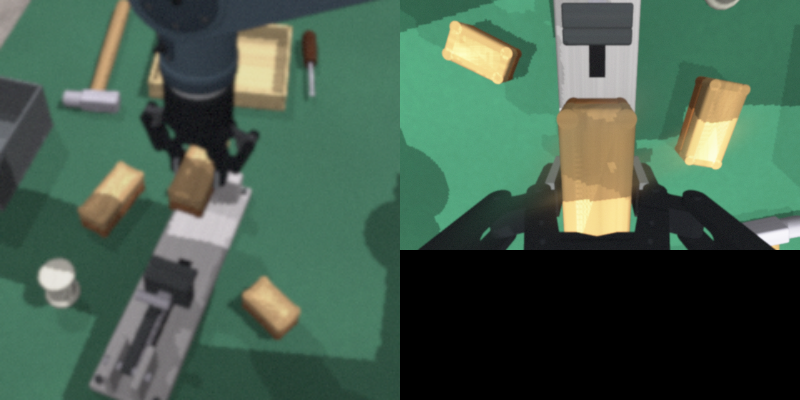

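The form is held centrally at (597,165) with a 43 mm opening, and it's clear of the clamp. Carrying it over the tray.

Emit:
move_arm(moves=[[0.3, [0, 0, -0.01], [0, -0.11, 0]], [0.3, [0, 0, -0.02], [0, -0.11, 0]], [0.3, [0, 0, -0.03], [0, 0, 0]], [0.3, [0.003, 0, -0.035], [0, 0, 0]], [0.3, [0.003, 0, -0.035], [0, 0, 0]], [0.3, [0.003, 0, -0.035], [0, 0, 0]], [0.3, [0, 0, -0.035], [0, 0, 0]], [0.3, [0, 0, -0.035], [0, 0, 0]]])

```text
time_s: 8.42
eef_pos: [0.5395, -0.1366, 0.2931]
eef_rot: [0.707, -0.706, -0.027, 0.029]
wrist_force: [1.2, 0.1, -1.8]
opening: 0.505
```

Emit:
move_arm(moves=[[0.3, [0, 0, -0.035], [0, 0, 0]], [0.3, [0, 0, -0.03], [0, 0, 0]], [0.3, [0, 0, -0.02], [0, 0, 0]], [0.3, [0, 0, -0.008], [0, 0, 0]], [0.3, [0, 0, 0], [0, 0, 0]], [0.3, [0, 0, 0], [0, 0, 0]]])

```text
time_s: 8.92
eef_pos: [0.5471, -0.2273, 0.2935]
eef_rot: [0.707, -0.706, -0.027, 0.029]
wrist_force: [0.2, 0.6, -1.1]
opening: 0.502
```

Run:
```python
from h import *
go(.5545,-.229,.190,np.radians(4.6))
c=snap('wrist','w6'); w=world(c); x,y,z=np.moveaxis(w,-1,0)
e=get_obs()['eef_pos']; m=(np.hypot(x-e[0],y-e[1])<.05)&(abs(z-(e[2]-.145))<.012)&(abs(x-e[0])<.018)
m[300:]=0
P=w[m]; A=np.c_[P[:,:2]-e[:2],np.ones(len(P))]; k=np.linalg.lstsq(A,P[:,2],rcond=None)[0]; print(len(P),'tilt deg',np.degrees(k[:2]),'top z at centre',k[2],'span y',P[:,1].min()-e[1],P[:,1].max()-e[1])
snap('side','s6'); cv2.imwrite('pics/m6.png',np.hstack([cv2.resize(cv2.imread('pics/w6.png'),(400,250)),cv2.resize(cv2.imread('pics/s6.png')[60:260,200:520],(400,250))]))
```

```text
t 8.92 pos [ 0.5471 -0.2273  0.2935] q [-0.59  0.34  1.65  0.    1.15 -0.67] F [ 0.2  0.6 -1.1] op 0.502
turn [-0.0023 -0.0019 -0.0022] shift after turn [ 0.0072  0.1035 -0.0023] shift w/o turn [ 0.0075  0.1035 -0.0026]
12370 tilt deg [-0.32283156 -0.2862973 ] top z at centre 0.14745376146833378 span y -0.0004434174597206242 0.0499916430850334
```

View pics/m6.png

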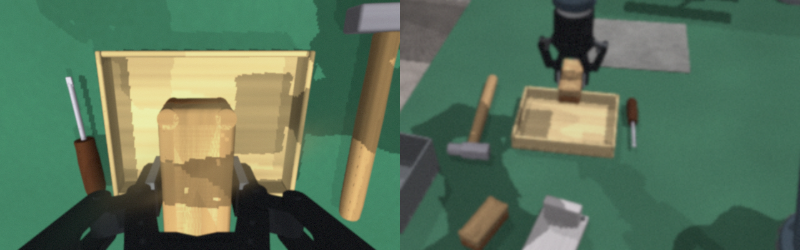

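The form is over the tray, level to about 0.3°, with its underside 182 mm below the TCP. So it should touch down at a TCP height of about 0.188.

Emit:
move_arm(moves=[[0.3, [0.007, 0.01, 0], [0, 0, 0]], [0.3, [0, 0.03, 0], [0, 0, 0]], [0.3, [0, 0.03, 0], [0, 0, 0]], [0.3, [0, 0.02, 0], [0, 0, 0]], [0.3, [0, 0.007, 0], [0, 0, 0]], [0.3, [0, 0, 0], [0, 0, 0]], [0.3, [0, 0, 0], [0, 0, 0]]])

```text
time_s: 9.6
eef_pos: [0.555, -0.2267, 0.1986]
eef_rot: [-0.707, 0.707, 0.028, -0.028]
wrist_force: [-0.5, 0.4, -0.9]
opening: 0.502
```

Emit:
move_arm(moves=[[0.3, [0, 0.002, 0], [0, 0, 0]], [0.3, [0, 0.002, 0], [0, 0, 0]], [0.3, [0, 0.001, 0], [0, 0, 0]], [0.3, [0, 0.001, 0], [0, 0, 0]], [0.3, [0, 0, 0], [0, 0, 0]]])

```text
time_s: 10.02
eef_pos: [0.5546, -0.2275, 0.1923]
eef_rot: [-0.706, 0.707, 0.028, -0.028]
wrist_force: [-0.1, 0.8, -1.0]
opening: 0.507
```

Emit:
move_arm(moves=[[0.3, [0, 0.001, 0], [0, 0, 0]], [0.3, [0, 0.001, 0], [0, 0, 0]], [0.3, [0, 0.001, 0], [0, 0, 0]], [0.3, [0, 0, 0], [0, 0, 0]], [0.3, [0, 0, 0], [0, 0, 0]]])

```text
time_s: 10.43
eef_pos: [0.5546, -0.2274, 0.1888]
eef_rot: [0.707, -0.707, -0.028, 0.028]
wrist_force: [-0.3, -0.9, -2.5]
opening: 0.508
```

Emit:
move_arm(moves=[[0.3, [0, 0.001, 0], [0, 0, 0]], [0.3, [0, 0.0005, 0], [0, 0, 0]], [0.3, [0, 0, 0], [0, 0, 0]], [0.3, [0, 0, 0], [0, 0, 0]]])

```text
time_s: 10.77
eef_pos: [0.5547, -0.2274, 0.1876]
eef_rot: [-0.707, 0.707, 0.028, -0.028]
wrist_force: [-0.2, -0.5, -0.4]
opening: 0.503
```

Emit:
move_arm(moves=[[0.3, [0, 0.0008, 0], [0, 0, 0]], [0.3, [0, 0.0007, 0], [0, 0, 0]], [0.3, [0, 0, 0], [0, 0, 0]], [0.3, [0, 0, 0], [0, 0, 0]]])

```text
time_s: 11.1
eef_pos: [0.5547, -0.2274, 0.1876]
eef_rot: [-0.706, 0.707, 0.028, -0.028]
wrist_force: [-6.5, 3.2, 12.4]
opening: 0.499
```

It has touched down (12 N upward). I'll ease back a little and release.

Emit:
move_arm(moves=[[0.3, [0, -0.001, 0], [0, 0, 0]], [0.3, [0, 0, 0], [0, 0, 0]], [0.6, [0, 0, 0], [0, 0, 0]], [0.75, [0, 0, 0], [0, 0, 0]], [0.85, [0, 0, 0], [0, 0, 0]], [0.85, [0, 0, 0], [0, 0, 0]], [0.85, [0, 0, 0], [0, 0, 0]]])

```text
time_s: 11.68
eef_pos: [0.5546, -0.2274, 0.1868]
eef_rot: [0.707, -0.707, -0.028, 0.028]
wrist_force: [0.8, 0.2, 1.2]
opening: 0.849
```

Emit:
move_arm(moves=[[0.85, [0, -0.01, 0], [0, 0, 0]], [0.85, [0, -0.03, 0], [0, 0, 0]], [0.85, [0, -0.04, 0], [0, 0, 0]], [0.85, [0, -0.04, 0], [0, 0, 0]], [0.85, [0, -0.02, -0.02], [0, 0, 0]], [0.85, [0, 0, -0.03], [0, 0, 0]], [0.85, [0, 0, -0.03], [0, 0, 0]], [0.85, [0, 0, 0], [0, 0, 0]]])

```text
time_s: 12.35
eef_pos: [0.5609, -0.3118, 0.3292]
eef_rot: [-0.705, 0.708, 0.028, -0.026]
wrist_force: [-0.6, -0.3, 0.9]
opening: 0.847
```

```bash
python3 - <<'E'
from h import *
go(.5545,-.229,.190,np.radians(4.6))
c=snap('wrist','w7'); t=snap('top','t7')
for n,cc in(('wrist',c),('top',t)):
    w=world(cc); x,y,z=np.moveaxis(w,-1,0)
    P=w[(abs(z-.042)<.005)&(np.hypot(x-.5545,y+.2275)<.06)]
    if len(P)>50:
        A=np.c_[P[:,:2]-P[:,:2].mean(0),np.ones(len(P))];k=np.linalg.lstsq(A,P[:,2],rcond=None)[0]
        print(n,len(P),'tilt',np.degrees(k[:2]).round(2),'topz',k[2].round(4),cv2.minAreaRect(P[:,:2].astype(np.float32)))
    m=((z>.058)&(z<.07)&(np.hypot(x-.525,y-.15)<.13)).astype(np.uint8); k,l,s,_=cv2.connectedComponentsWithStats(m)
    for i in range(1,k):
        if s[i,4]>100: Q=w[l==i]; print('  clamp',cv2.minAreaRect(Q[:,:2].astype(np.float32))[0])
E
python3 - <<'E'
import cv2,numpy as np
a=cv2.imread('pics/t7.png'); b=cv2.imread('pics/w7.png')
cv2.imwrite('pics/m7.png',np.hstack([cv2.resize(a[120:320,150:490],(450,265)),cv2.resize(b,(350,219)).copy() if 0 else cv2.resize(b,(350,265))]))
E
```

```text
t 12.35 pos [ 0.5609 -0.3118  0.3292] q [-0.69  0.4   1.5  -0.    1.25 -0.77] F [-0.6 -0.3  0.9] op 0.847
turn [ 0.0049 -0.0044  0.0026] shift after turn [0.0003 0.1392 0.0831] shift w/o turn [-0.0004  0.1388  0.0837]
wrist 9268 tilt [-0.09  0.05] topz 0.0412 ((0.5548572540283203, -0.2288421094417572), (0.04410353675484657, 0.09696675091981888), 4.562386512756348)
top 1036 tilt [-0.04 -0.08] topz 0.0413 ((0.554372251033783, -0.2286677062511444), (0.04421485960483551, 0.100125253200531), 4.3977789878845215)
  clamp (0.5312338471412659, 0.1979963779449463)
  clamp (0.5085829496383667, 0.0365307554602623)
```

View pics/m7.png

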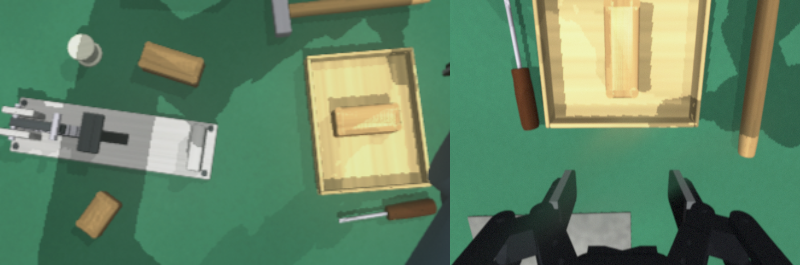

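The form lies flat in the middle of the tray at (366,120), light side up. The jaw is fully back at (91,133), and the gripper is clear of everything. Handing in.

```bash
python3 -c "
from bench import *
print(hand_in())"
```

```text
the job is handed in; nothing more can be done
None
```

I lifted the pawl until the clamp bar was fully back, then moved the form to the tray and handed the job in at about 12.5 s of the 48 s allowed. No verdict is reported.

- **Clamp:** I pinched the pawl rod by its ends and raised it about 22 mm along its arc. The bar sprang back about 47.6 mm by the camera, against 48 mm stated. It was still there in the last picture, about 47 mm by the same camera, which is within the 2 mm calibration.
- **Form:** I gripped it by its long sides and carried it level to about 0.3°. I lowered it until the floor pushed back with about 12 N, eased off 1 mm and let go.
- **Last checks:** The wrist and top cameras agree that the form is within about 1 mm of the tray's centre, tilted by no more than 0.1°, and light side up. Its top is at 41 mm, as expected on the 6 mm floor. The gripper is clear of everything, and the other objects look undisturbed.

No check failed or disagreed. The only thing I didn't measure was how the pawl settled after I let the rod go.

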